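Turn a cake tin and its board over together in the turning rack

TASK

Turn the cake out: the round tin stands in the wire turning rack with a wooden board on its mouth. Take the rack by its wooden handle bar and swing the bar up over the top and all the way down to the other side, until the rack lies level again with the tin upside down on top of the board, then let go.

Things in the scene. Friction and masses are not known exactly. Their poses are not given: they have to be found in the camera images.
- axle (a point): Middle of the turning rack's axle, 90 mm above the worktop, on a fixed dark steel stand, 172 mm long along the axle and 100 mm across. x: along the axle, roughly away from the robot; y: level, across the axle, to the side where the handle bar is at the start (robot's left); z: up. These axes stay fixed when the rack turns. The uprights end 100 mm above the worktop.
- grip_bar (a point): Middle of the round wooden handle bar, 12 mm thick, 96 mm long, parallel to the axle and 120 mm from it. Finger gap of 55 mm between it and the wire cage (122 mm square, 63 mm high). Starts level with the axle on its +y side; goes up, over the top and down to a stop, half a turn, level on the -y side. Stiff hinge (4 N at the bar) that stays where left; the bar can turn between the fingers.
- tin_middle (a point): Centre of the round aluminium cake tin, 104 mm across its rim, 40 mm high, 0.12 kg, loose inside the cage with about 5 mm of play; half-way up on its centre line. Its z axis points to its open mouth: up at the start, to be down at the end. It cannot fall out of the cage and is not to be grasped.
- board_middle (a point): Centre of the square wooden board, 110 x 110 x 12 mm, 0.10 kg, that lies on the mouth of the tin inside the cage, with about 2 mm of play around and 3 mm above it. Its z axis is up at the start, down at the end.

How it is judged:
By the outcome, as a careful person would: the job done as asked, in the order asked, and still so for the second after the job is handed in, with the robot touching nothing.
It also fails if it takes over 38 s, if anything falls off the work surface, if the arm or the gripper's body presses on something with over 40 N, if the wrist force passes 120 N, or if a joint passes its speed limit or range.

ROBOT

A 6-joint arm with a two-finger parallel gripper is mounted at the origin on a cart in front of the work surface, level with it; the furniture and walls round the work are solid. World frame = base frame: x ahead of the robot, y to its left, z up, the work surface at z = 0. Lengths are in m, angles in rad, forces in N, time in s.
With the tool pointing down it reaches from about 0.35 to 0.925 m from the base axis. Payload 6.4 kg.
Tool frame: the origin (TCP) lies midway between the tips of the shut fingers; the grasp point (between the pads) lies 19 mm behind it; z points along the fingers, y is the line along which they close (so a half turn about z gives the same grasp; the last joint's range is limited). The gripper opens to 85 mm and grips with 20 to 120 N. Pads are 22 mm wide; open, the fingers measure 114 mm over their backs; the gripper's body (76 mm by 85 mm) begins 54 mm behind the grasp point. The pads swing forward as they close: fully open they stand 13 mm farther back than shut.
Start: joints at [-1.369, 0.245, 1.558, -0, 1.339, -0.174], TCP at [0.239, -0.605, 0.231] pointing down, gripper open.
Joint ranges: [-3.13, 3.13], [-1.02, 2.26], [0.13, 2.54], [-0.95, 4.09], [0.21, 2.88], [-2.74, 2.74]. Speed limits (rad/s): [2.57, 2.57, 3.14, 3.14, 3.14, 3.14].

INTERFACE

Orientations are given as [roll, pitch, yaw] about the fixed x, y, z axes, in that order (R = Rz(yaw) Ry(pitch) Rx(roll)).
In Python, from bench import goto, move_linear, goto_joints, command_gripper, wait, inverse_kinematics, get_obs, get_image, MotionError, job_done gives the robot as it stands. Calls block until the motion is done:
- goto(position, orientation): joint-space move of the TCP to a pose.
- move_linear(position, vel=0.15, attitude=None, contact_N=None): straight line of the TCP; attitude=None keeps the orientation; vel is the mean speed in m/s. With contact_N (N) it stops when the force on the tool has changed by that much, and returns True; else False.
- goto_joints(angles): joint-space move.
- command_gripper(opening, f_grip=None): finger opening in m; f_grip is the grip in N (None keeps the last); returns when the fingers have stopped.
- wait(seconds).
- inverse_kinematics(position, orientation): joint angles nearest the present ones, or None.
- get_obs(): the state.
- get_image(name): name is "scene" or "top"; returns a dict with "color" (420x560x3 uint8, blue, green, red), "depth" (420x560 float32, m along the optical axis (not along the pixel's ray), 0 where there is no reading), "camera_matrix" (3x3 intrinsics, pixels), "dist" ([k1, k2, p1, p2, k3] as OpenCV has them; the pictures are not rectified), "camera_from_world" (4x4, takes a point from world to camera coordinates). Camera axes: x right, y up, looking along -z (the intrinsics and any distortion apply to the point x, -y, -z); pixel columns grow to the right and rows downward; lengths in m; the calibration is good to about 2 mm. A picture is of the moment at which its call begins.
A pose or a line that the arm cannot do raises MotionError and nothing moves.
- job_done(): hands the job in; it is judged then, once.
The state is a dict: "time_s": time; "qpos": joint angles; "joint_vel": joint speeds; "joint_torque": joint torques, N m; "ee_pos": TCP position; "orientation": TCP orientation; "force": force on the tool from outside, world axes, zero at the start; "wrist_torque": the same for the moment, N m; "opening": finger opening in m; "finger_force": force on a finger pad.
Only numpy, scipy, OpenCV 4.12 (cv2) and the standard library are available. Lean on these libraries where they do the work, as an engineer would, in place of code of your own. Each camera call takes 0.05 s, during which the arm holds its last target. There are 200 camera calls.

## Working session

There is one attempt and no reset: what is moved stays moved. The work goes in short steps, each a Python script; the robot and the scene stay as the last script left them, time stands still between calls to the robot, and variables do not carry over. Pictures are saved under pics/ and viewed, at most 10 in all, crops included, and the job is handed in when it is done.

```bash
mkdir -p pics; cat > h.py <<'E'
import numpy as np, cv2
from bench import *
def world(im):
    d=im["depth"]; K=im["camera_matrix"]; h,w=d.shape
    u,v=np.meshgrid(np.arange(w),np.arange(h))
    p=cv2.undistortPoints(np.stack([u,v],-1).reshape(-1,1,2).astype(float),np.array(K),np.array(im["dist"])).reshape(h,w,2)
    c=np.stack([p[...,0]*d,-p[...,1]*d,-d,np.ones_like(d)],-1)
    W=c@np.linalg.inv(im["camera_from_world"]).T
    W[d==0]=np.nan
    return W[...,:3]
E
python3 - <<'E'
from h import *
for n in("top","scene"):
    im=get_image(n); cv2.imwrite(f"pics/{n}.png",im["color"]); np.save(n+".npy",world(im)); np.save(n+"_c.npy",im["color"])
o=get_obs();print(o["time_s"],o["orientation"])
E
```

```text
0.1 [-3.13981462e+00 -3.01785806e-04  3.75829290e-01]
```

View pics/top.png

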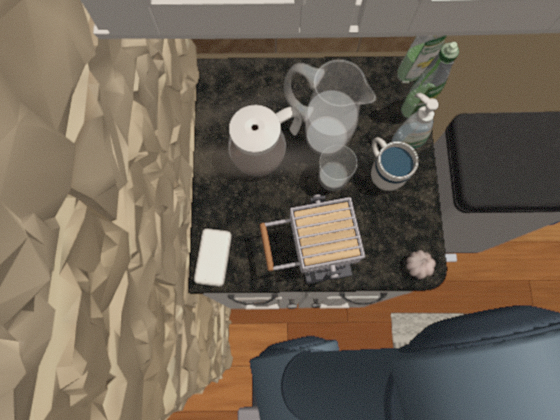

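View pics/scene.png

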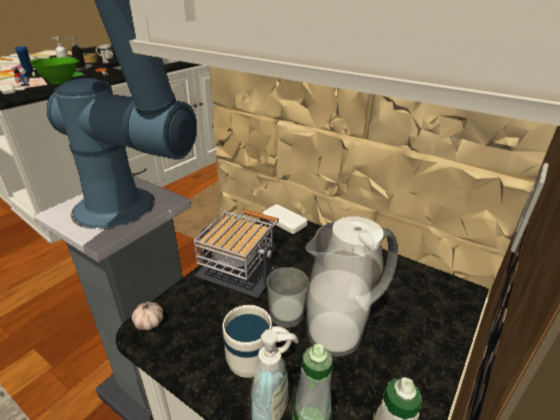

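```bash
python3 - <<'E'
from h import *
W=np.load("top.npy");C=np.load("top_c.npy")
hsv=cv2.cvtColor(C,cv2.COLOR_BGR2HSV)
np.set_printoptions(precision=3,suppress=True)
m=np.zeros(C.shape[:2],bool);m[215:275,255:276]=1
b=m&(hsv[...,0]<22)&(hsv[...,1]>110)&(hsv[...,2]>60)&(W[...,2]>.07)&(W[...,2]<.12)
P=W[b];print(len(P),P.mean(0),np.median(P,0))
c=P[:,:2].mean(0);U,S,V=np.linalg.svd(P[:,:2]-c);d=V[0]*np.sign(V[0][0]);t=(P[:,:2]-c)@d;w=(P[:,:2]-c)@[-d[1],d[0]]
print("bar dir",d,np.degrees(np.arctan2(d[1],d[0])),t.min(),t.max(),w.min(),w.max(), "mid",c+d*(t.min()+t.max())/2)
# slats: orange on board
m[:]=0;m[195:275,290:365]=1
s=m&(hsv[...,0]<25)&(hsv[...,1]>70)&(W[...,2]>.08)
P=W[s];print("board",len(P),np.median(P,0));r=cv2.minAreaRect(P[:,:2].astype(np.float32));print(r)
cg=m&(W[...,2]>.1);P=W[cg];print("cage",cv2.minAreaRect(P[:,:2].astype(np.float32)),np.percentile(P[:,2],[5,50,95,99]))
for n,(u,v) in dict(wall=(185,240),wall2=(150,200),white=(213,257),pot=(258,125),glass=(337,155),cup=(397,155),cupcentre=(398,165),garlic=(422,264),cab=(300,20),glassfoot=(335,180),table=(270,200)).items(): print(n,W[v-2:v+3,u-2:u+3].reshape(-1,3)[np.nanargmax(W[v-2:v+3,u-2:u+3,2])])
E
```

```text
277 [0.46  0.099 0.094] [0.46  0.099 0.094]
bar dir [0.984 0.176] 10.12077284927925 -0.046719783859454994 0.04936496981806376 -0.006119555308615189 0.005794847323308555 mid [0.461 0.099]
board 2263 [ 0.479 -0.019  0.114]
((0.48493391275405884, -0.019962593913078308), (0.11598644405603409, 0.1122603639960289), 9.932825088500977)
cage ((0.48198461532592773, -0.01930856704711914), (0.15972840785980225, 0.12212712317705154), 10.129456520080566) [0.109 0.115 0.122 0.123]
wall [0.492 0.282 0.013]
wall2 [0.494 0.276 0.297]
white [0.448 0.217 0.032]
pot [0.701 0.109 0.139]
glass [ 0.673 -0.059  0.056]
cup [ 0.655 -0.176  0.078]
cupcentre [ 0.63  -0.178  0.079]
garlic [ 0.432 -0.225  0.051]
cab [0.594 0.053 0.58 ]
glassfoot [ 0.6   -0.046  0.093]
table [0.581 0.09  0.002]
```

```bash
cat >> h.py <<'E'
np.set_printoptions(precision=3,suppress=True)
YAW=np.radians(10.1); ya=np.array([-np.sin(YAW),np.cos(YAW),0]); AX=np.array([.482,-.019,.09])
ORI=[np.pi,0,YAW]
def tcp(th,r=.12): return AX+r*(np.cos(th)*ya+np.sin(th)*np.array([0,0,1]))-[0,0,.019]
E
python3 - <<'E'
from h import *
for y in (YAW,YAW-np.pi):
  for th in (0,1.57,3.14): print(y,inverse_kinematics(tcp(th),[np.pi,0,y]))
command_gripper(.045,40)
p=tcp(0)
goto(p+[0,0,.15],ORI)
move_linear(p+[0,0,.06])
o=get_obs();print(o["time_s"],o["ee_pos"],o["opening"],o["force"],o["qpos"])
im=get_image("top");cv2.imwrite("pics/a.png",cv2.resize(im["color"][180:300,180:420],(800,400)))
im=get_image("scene");cv2.imwrite("pics/b.png",cv2.resize(im["color"][150:300,150:350],(800,600)))
E
```

```text
0.17627825445142728 [-0.029  0.045  2.107 -0.     0.989  1.365]
0.17627825445142728 [-0.275 -0.116  2.013 -0.     1.244  1.12 ]
0.17627825445142728 [-0.484  0.158  1.983 -0.     1.001  0.911]
-2.9653143991383657 [-0.029  0.045  2.107  0.     0.989 -1.776]
-2.9653143991383657 [-0.275 -0.116  2.013  0.     1.244 -2.022]
-2.9653143991383657 [-0.484  0.158  1.983  0.     1.001 -2.231]
3.9333 [0.462 0.099 0.132] 0.04462834711199105 [0.247 0.185 0.137] [-0.03  -0.061  2.081  0.     1.12   1.365]
```

View pics/b.png

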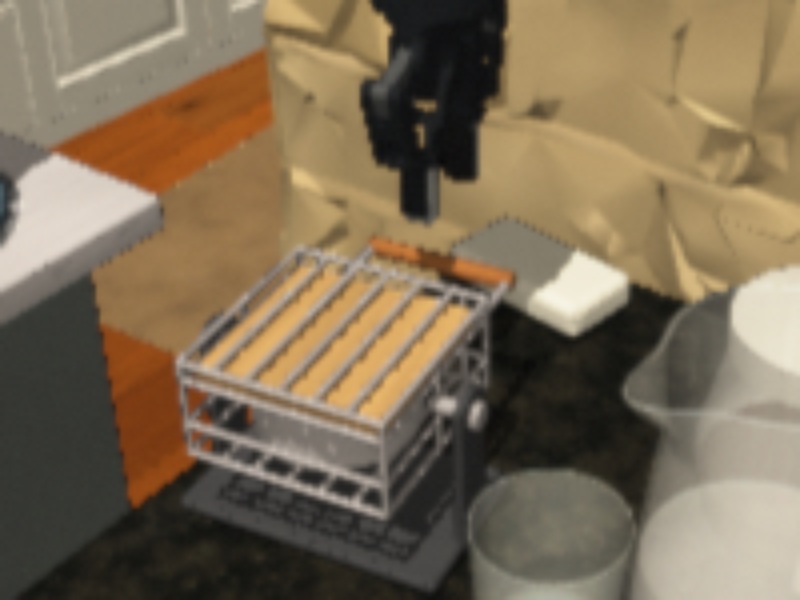

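The gripper (fingertip at about (420,215) in the crop) hangs over the middle of the wooden bar ((440,262)), and the fingers line up across it. I'll descend, grip, and lift the bar a little while watching the forces.

```bash
python3 - <<'E'
from h import *
print("contact",move_linear(tcp(0),vel=.08,contact_N=12))
o=get_obs();print(o["ee_pos"],o["force"])
command_gripper(0.0,40)
o=get_obs();print(o["time_s"],o["opening"],o["finger_force"],o["force"],o["wrist_torque"])
for d in (5,10,15,20):
    move_linear(tcp(np.radians(d)),vel=.05)
    o=get_obs();f=np.array(o["force"]);t=np.radians(d)
    print(d,o["time_s"],f,"rad",f@(np.cos(t)*ya+[0,0,np.sin(t)]),"tan",f@(-np.sin(t)*ya+[0,0,np.cos(t)]),o["opening"])
E
```

```text
contact False
[0.461 0.099 0.071] [ 0.361  0.404 -0.321]
5.3333 0.01053049633338747 38.9936363697052 [ 0.117 -5.368  2.596] [-0.821  0.05  -0.009]
5 5.6917 [-0.684 -5.127  1.748] rad -4.756347505789592 tan 2.1711626445606558 0.010734050678075919
10 6.05 [ 0.919 -5.225  0.938] rad -5.061554740293258 tan 1.8446170659396854 0.010214324805055538
15 6.4083 [ 0.559 -5.968  0.949] rad -5.524508975910384 tan 2.46315686794628 0.01097747870089813
20 6.7667 [ 1.336 -3.71   1.42 ] rad -3.1667382338167394 tan 2.664113392499441 0.010417151453729106
```

```bash
python3 - <<'E'
from h import *
im=get_image("scene");cv2.imwrite("pics/c.png",cv2.resize(im["color"][150:300,150:350],(800,600)))
E
```

```text
(no output)
```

View pics/c.png

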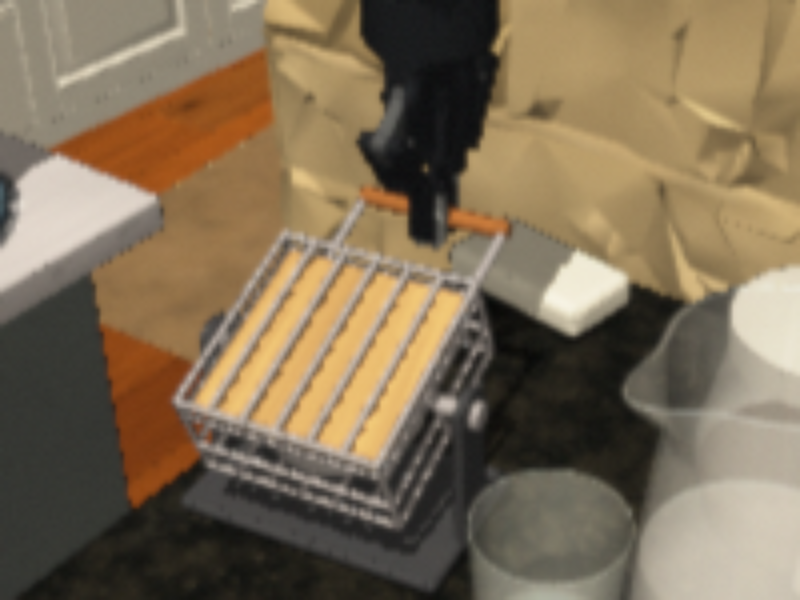

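The rack turns with the bar: the bar is up at (435,210) between the fingers, the cage is tilted about 20°, and the forces are only a few newtons. I'll carry on over the top.

```bash
python3 - <<'E'
from h import *
for d in np.arange(28,181,8):
    t=np.radians(d)
    move_linear(tcp(t),vel=.06)
    o=get_obs();f=np.array(o["force"])
    print(d,round(o["time_s"],2),f,"rad %.1f tan %.1f"%(f@(np.cos(t)*ya+[0,0,np.sin(t)]),f@(-np.sin(t)*ya+[0,0,np.cos(t)])),round(o["opening"],4))
    if np.linalg.norm(f)>35: print("STOP");break
im=get_image("scene");cv2.imwrite("pics/d.png",cv2.resize(im["color"][150:300,150:350],(800,600)))
E
```

```text
28 7.24 [2.482 1.072 2.069] rad 1.5 tan 1.5 0.0105
36 7.67 [0.97  5.767 5.654] rad 7.8 tan 1.3 0.0104
44 8.09 [-1.705  8.798  9.257] rad 12.9 tan 0.4 0.0103
52 8.52 [-3.659 14.458 14.357] rad 20.5 tan -2.9 0.0104
60 8.94 [-8.438 15.132 20.939] rad 26.3 tan -3.7 0.0105
68 9.37 [-8.223 11.12  21.104] rad 24.2 tan -3.6 0.0108
76 9.79 [-8.392  5.522 20.603] rad 21.7 tan -1.7 0.0106
84 10.22 [-5.659  3.677 18.36 ] rad 18.7 tan -2.7 0.0103
92 10.64 [-3.833  0.777 12.595] rad 12.5 tan -1.9 0.0104
100 11.07 [-0.928 -0.121 10.117] rad 10.0 tan -1.8 0.0101
108 11.49 [ 0.515 -1.096  6.964] rad 7.0 tan -1.0 0.0107
116 11.92 [ 3.84  -0.662  3.48 ] rad 3.7 tan -0.3 0.0102
124 12.34 [5.52  1.372 1.249] rad 0.8 tan -1.0 0.0102
132 12.77 [ 6.364  0.165 -1.158] rad -0.2 tan 1.5 0.01
140 13.19 [ 6.588  1.239 -1.257] rad -0.9 tan 0.9 0.0103
148 13.62 [ 7.314  0.704 -2.576] rad -0.9 tan 2.5 0.0103
156 14.04 [ 7.475  1.741 -2.185] rad -1.3 tan 1.8 0.0102
164 14.47 [ 7.967  0.84  -1.946] rad 0.0 tan 2.0 0.0103
172 14.89 [ 7.375  0.057 -2.92 ] rad 0.8 tan 3.1 0.0106
180 15.32 [ 6.175 -1.619 -3.135] rad 2.7 tan 3.1 0.0107
```

View pics/d.png

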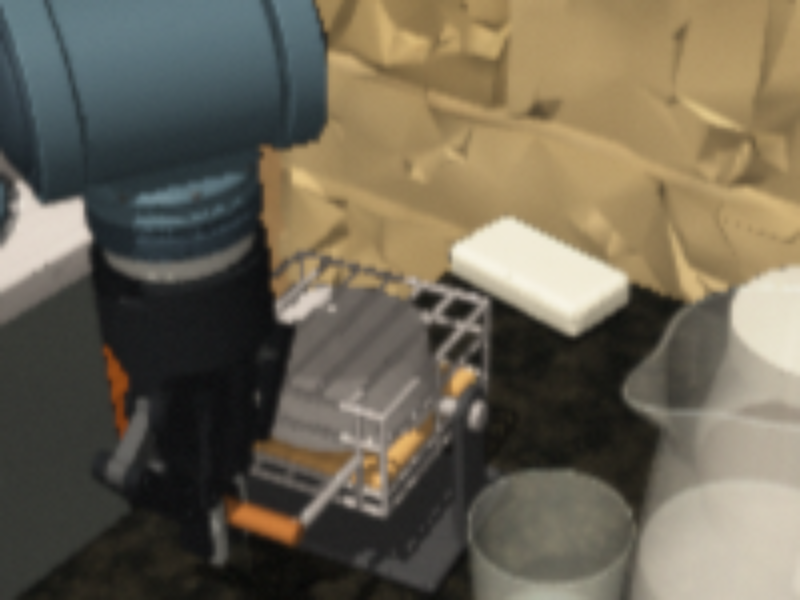

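The rack is over: the tin is bottom-up at (350,370), the board is under it, and the bar is at (265,520) on the -y side. I'll press gently down to the stop, release, withdraw and check that it is level.

```bash
python3 - <<'E'
from h import *
print("contact",move_linear(tcp(np.pi)-[0,0,.012],vel=.03,contact_N=15))
o=get_obs();print(o["time_s"],o["ee_pos"],o["force"])
command_gripper(.045)
p=np.array(get_obs()["ee_pos"]);move_linear(p+[0,0,.13],vel=.1)
goto(p+[-.05,-.2,.2],ORI)
o=get_obs();print(o["time_s"],o["force"])
im=get_image("top");W=world(im);C=im["color"]
cv2.imwrite("pics/e.png",cv2.resize(C[180:300,240:440],(800,480)))
im=get_image("scene");cv2.imwrite("pics/f.png",cv2.resize(im["color"][150:300,150:350],(800,600)))
L=(W-AX);a=L@ya;x=L@[np.cos(YAW),np.sin(YAW),0]
hsv=cv2.cvtColor(C,cv2.COLOR_BGR2HSV)
b=(abs(a+.12)<.02)&(abs(x)<.045)&(W[...,2]>.06)&(W[...,2]<.15)&(hsv[...,1]>110)
print("bar",b.sum(),np.median(a[b]),np.percentile(W[b][:,2],[10,50,90]))
c=(abs(a)<.065)&(abs(x)<.065)&(W[...,2]>.1)
for lo in(-.065,-.04,-.02,0,.02,.04):
    k=c&(a>=lo)&(a<lo+.02);print(lo,k.sum(),np.percentile(W[k][:,2],[50,95]))
E
```

```text
contact True
15.7 [ 0.504 -0.138  0.064] [-1.398  0.17   4.382]
18.45 [ 0.617  1.178 -0.377]
bar 251 -0.11851484267012594 [0.091 0.094 0.096]
-0.065 305 [0.12  0.123]
-0.04 408 [0.115 0.122]
-0.02 526 [0.115 0.122]
0 551 [0.115 0.122]
0.02 502 [0.114 0.122]
0.04 394 [0.119 0.122]
```

View pics/f.png

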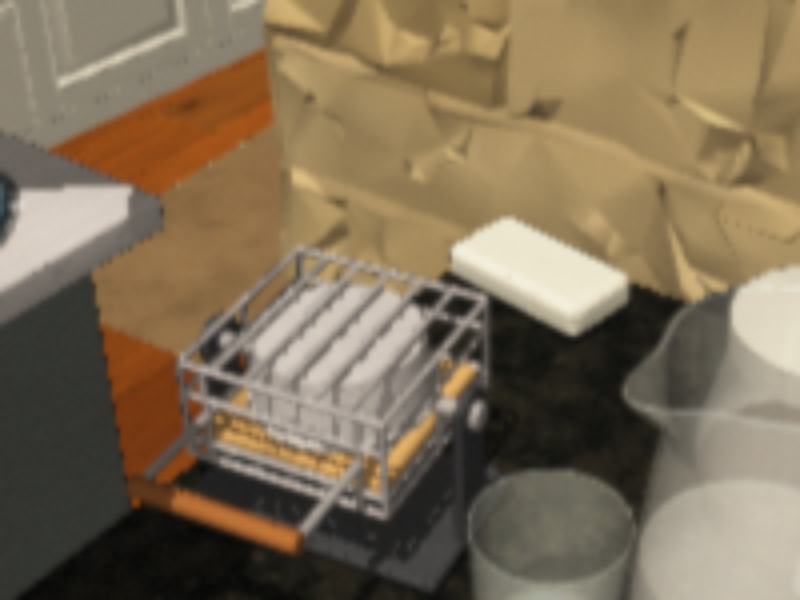

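The rack is level: the bar top reads 0.094 m, as at the start, and the cage top is 0.122–0.123 m all across. The tin sits bottom-up on the board, and the gripper is clear.

```bash
python3 -c "
from bench import *
wait(.3);print(job_done())"
```

```text
the job is handed in; nothing more can be done
None
```

The rack is turned half a turn and lies level, with the tin upside down on the board; the bar is released, the arm is clear, and the job was handed in at about 19 s.

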